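Shut off the air at the quick coupler

TASK

The burr in the air grinder is to be changed. Shut the ball valve of the air take-off that ends in the quick coupler: turn its lever a quarter turn clockwise (seen from above), up to its stop, so that it stands square across the pipe. Leave the other take-off, the one with the round pressure gauge, open as it is, and let go of the lever.

Things in the scene. Friction and masses are not known exactly. Their poses are not given: they have to be found in the camera images.
- coupler_lever (a joint): Valve lever of the fixed air take-off that ends in a slim grooved quick coupler (31 mm diameter, end 104 mm from the upright stem). 0 rad = open: lever above the pipe, pointing to the coupler. Grows clockwise seen from above; 1.57 rad = shut, square across the pipe. Hard stops at both; friction 0.3 N m (4 N at the grip), stays where left. Starts open within 9 degrees.
- coupler_grip (a point): Middle of the black rubber sleeve of that lever: 12 mm wide, 14 mm high, 70 mm long, centre 100 mm above the table. x points along the lever from stem to tip, z up; the stem's axis is 80 mm away along -x. Turns with the lever. All below the sleeve is under 55 mm high; take-off plate 190 x 90 x 10 mm, pipe axis 36 mm up.
- gauge_lever (a joint): Valve lever of the second, otherwise equal air take-off, which ends in a round pressure gauge (51 mm diameter, its face 111 mm from the stem). Same values: 0 rad = open, 1.57 rad = shut. Starts open within 6 degrees and shall stay open.
- gauge_grip (a point): Middle of the rubber sleeve of the gauge take-off's lever; same sizes, height and axes as coupler_grip, stem 80 mm away along -x. All below the sleeve is under 65 mm high.

How it is judged:
By the outcome, as a careful person would: the job done as asked, in the order asked, and still so for the second after the job is handed in, with the robot touching nothing.
It also fails if it takes over 35 s, if anything falls off the work surface, if the arm or the gripper's body presses on something with over 40 N, if the wrist force passes 120 N, or if a joint passes its speed limit or range.

ROBOT

A 7-joint arm with a two-finger parallel gripper is mounted at the origin on a cart in front of the work surface, level with it; the furniture and walls round the work are solid. World frame = base frame: x ahead of the robot, y to its left, z up, the work surface at z = 0. Lengths are in m, angles in rad, forces in N, time in s.
With the tool pointing down it reaches from about 0.425 to 0.825 m from the base axis. Payload 3.6 kg.
Tool frame: the origin (TCP) lies on the centre line of the jaws, within the pads' length; the fingertips stand 17 mm ahead of it and the grasp point (between the pads) lies 2 mm behind it; z points along the fingers, y is the direction in which the jaws open and shut (so a half turn about z gives the same grasp; the last joint's range is limited). The gripper opens to 93 mm and grips with 3 to 60 N. Pads are 15 mm wide; open, the fingers measure 128 mm over their backs; the gripper's body (75 mm by 188 mm) begins 65 mm behind the grasp point.
Start: joints at [1.123, 0.615, -0.013, 1.423, 0.008, 1.103, -0.04], TCP at [0.266, -0.593, 0.236] pointing down, gripper open.
Joint ranges: [-3.12, 3.12], [-0.3, 2.06], [-1.34, 1.32], [0.26, 2.42], [-1.36, 4.5], [0.01, 1.98], [-2.84, 2.84]. Speed limits (rad/s): [2.79, 2.79, 3.14, 3.14, 3.14, 3.14, 3.14].

INTERFACE

Orientations are given as [roll, pitch, yaw] about the fixed x, y, z axes, in that order (R = Rz(yaw) Ry(pitch) Rx(roll)).
In Python, from bench import manip gives the robot as it stands.
- The arm moves only by the tool step_arm, never from a script. Its argument "deltas" is a list of rows, each an object with "dp": the shift along the tool's x, y, z in mm, a list of three; "angular": the turn, a rotation vector about the tool's x, y, z in rad, a list of three. A call has exactly 8 rows; each row shifts and turns the commanded pose from where the row before left it, along the tool's axes as they then stand; what a row does not reach is not made up. A row lasts 1/12 s, in which the tool goes at most 41.7 mm and 7.16 degrees, less where a joint would pass 70% of its speed; a pose out of reach is approached as far as the arm can. A call with a gripper value outside its range is refused whole. "claw" is the opening, from 0 (shut) to 1 (fully open), set as the call begins (left out, the last holds). The fingers move at their own pace and stop on an object; "grip_force" is the grip in N (left out, the last holds). Time passes only in rows, so rows that do not move let the fingers close, or fill a call up. It gives the time, the measured TCP pose, the force and the opening at its end, in the units of the state.
- manip.sense(): the state, without advancing time (a new reading comes with each control period).
- manip.get_image(name): name is "scene" or "side" or "wrist"; returns the picture (384x512x3 uint8, red, green, blue); there is no depth.
- manip.camera_params(name): a dict with "fx", "fy", "cx", "cy" (pixels), "camera_from_world" (4x4, takes a point from world to camera coordinates); the wrist camera has in their place "T_tool_cam" (4x4, takes a point from camera to tool coordinates, whose origin is the TCP and whose axes are the flange's). Camera axes: x right, y down, z forward; pixel columns grow to the right and rows downward; lengths in m; the calibration is good to about 2 mm. A picture is of the moment at which its call begins: read the wrist's pose just before it. camera_params takes no time and is no camera call.
- manip.job_done(): hands the job in, once; it reports no verdict.
The state is a dict: "time_s": time; "joints": joint angles; "qvel": joint speeds; "effort": joint torques, N m; "tcp_pos": TCP position; "eef_rot": TCP orientation; "wrist_force": force on the tool from outside, world axes, zero at the start; "torque": the same for the moment, N m; "opening": finger opening in m.
Only numpy, scipy, OpenCV 4.12 (cv2) and the standard library are available. Lean on these libraries where they do the work, as an engineer would, in place of code of your own. Each camera call takes 0.05 s, during which the arm holds its last target. There are 200 camera calls.

## Working session

There is one attempt and no reset: what is moved stays moved. The work goes in short steps, Python scripts to look and compute and a tool call to move; the robot and the scene stay as the last step left them, time stands still between calls to the robot, and variables do not carry over. Pictures are saved under pics/ and viewed, about 8 in all and at most 12, crops included, and the job is handed in when it is done.

Besides the shell and the picture viewer there is one more tool, called after "Call:" in YAML: its name, and indented under it one key for each argument. step_arm: Moves the arm, as the interface text tells. Its arguments: {"type":"object","properties":{"deltas":{"type":"array"},"claw":{"type":"number"},"grip_force":{"type":"number"}},"required":["deltas"]}

```bash
mkdir -p pics; cat > h.py <<'E'
from bench import manip
import numpy as np, cv2
from scipy.spatial.transform import Rotation as R
def snap(n,f):
    s=manip.sense(); im=manip.get_image(n); cv2.imwrite('pics/'+f,im[:,:,::-1]); return s,im
def pose(s):
    T=np.eye(4); T[:3,:3]=R.from_euler('xyz',s['eef_rot']).as_matrix(); T[:3,3]=s['tcp_pos']; return T
def ray(n,uv,z,s=None):
    c=manip.camera_params(n)
    W=pose(s)@np.array(c['T_tool_cam']) if n=='wrist' else np.linalg.inv(np.array(c['camera_from_world']))
    d=W[:3,:3]@np.array([(uv[0]-c['cx'])/c['fx'],(uv[1]-c['cy'])/c['fy'],1]); o=W[:3,3]
    return o+d*(z-o[2])/d[2]
E
python3 - <<'E'
from h import *
a=[snap(n,n+'0.png')[1] for n in ('scene','side')]
cv2.imwrite('pics/both.png',np.hstack(a)[:,:,::-1])
s=manip.sense();print(s)
E
```

```text
{'time_s': 0.1, 'joints': array([ 1.12350831,  0.61579804, -0.01259009,  1.42475137,  0.00811316,
        1.10339653, -0.04039802]), 'qvel': array([-5.56935471e-05, -2.33555738e-03,  8.16960880e-04, -2.09264713e-03,
        2.19482280e-03, -1.60069129e-04,  1.81161698e-03]), 'effort': array([ 9.46976506e-04, -4.60040760e+01,  2.10115104e-01, -1.66243458e+01,
       -6.11014827e-02,  1.69261236e-02,  1.08574254e-04]), 'tcp_pos': array([ 0.26522862, -0.5926807 ,  0.23460871]), 'eef_rot': array([-3.13929052e+00,  5.55002582e-05,  4.20839988e-01]), 'wrist_force': array([0.56747961, 1.13201579, 0.77456396]), 'torque': array([ 0.00914074, -0.06220462, -0.04997586]), 'opening': 0.09287799410270178}
```

View pics/scene0.png

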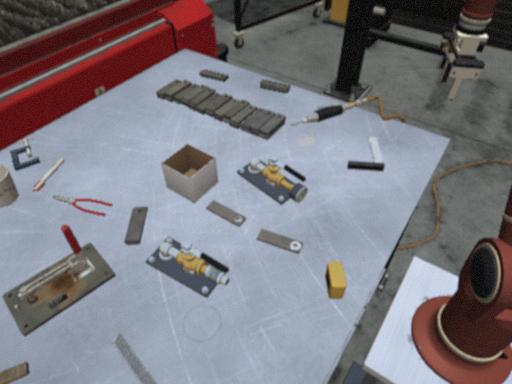

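View pics/side0.png

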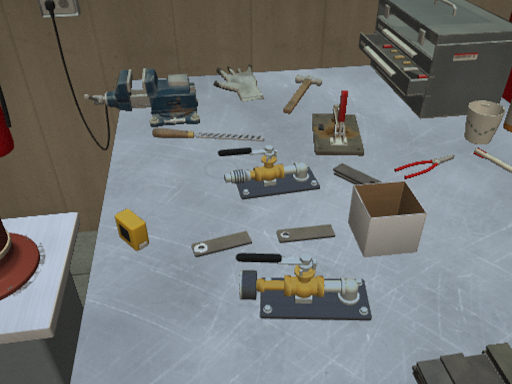

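The coupler take-off is the nearer one in the scene view (grooved end at 225,280), which is the upper one in the side view (235,177, lever sleeve at 235,152). The gauge take-off is the other one (side view 249,285). I'll zoom in and measure the black sleeves.

```bash
python3 - <<'E'
from h import *
out=[]
for n,(x,y,w,h) in (('scene',(140,225,100,75)),('side',(210,135,120,65))):
    im=cv2.imread(f'pics/{n}0.png'); c=im[y:y+h,x:x+w]
    m=(c.max(2)<45).astype(np.uint8)
    k,l,st,ce=cv2.connectedComponentsWithStats(m)
    for i in range(1,k):
        if st[i,4]>25:
            p=np.argwhere(l==i)[:,::-1]+[x,y]; r=cv2.minAreaRect(p.astype(np.float32))
            b=cv2.boxPoints(r); d=sorted(b.tolist()); e0=np.mean(d[:2],0);e1=np.mean(d[2:],0)
            print(n,st[i,4],np.round(p.mean(0),1),[np.round(r[1],1)],e0,e1)
            for q in (p.mean(0),e0,e1): print('   ',ray(n,q,0.1).round(4))
    out.append(cv2.resize(c,(400,300),interpolation=cv2.INTER_CUBIC))
cv2.imwrite('pics/crop.png',np.hstack(out))
E
```

```text
scene 110 [214.1 263.1] [array([29.2,  4.1])] [201.11766052 255.47061157] [226.11766052 270.47061157]
    [0.5049 0.1906 0.1   ]
    [0.5413 0.1914 0.1   ]
    [0.4719 0.1905 0.1   ]
side 164 [234.5 151.6] [array([ 5.2, 31.3])] [218.91397095 153.05328369] [250.11068726 150.21722412]
    [0.5088 0.1894 0.1   ]
    [0.4736 0.1889 0.1   ]
    [0.5441 0.1899 0.1   ]
```

View pics/crop.png

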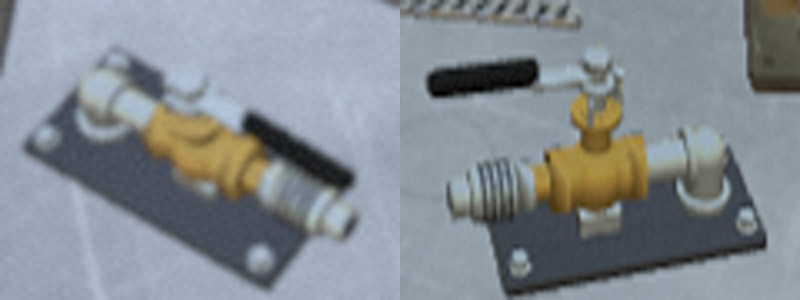

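The coupler sleeve centre is at about (0.507, 0.190). The lever points along -x, so clockwise takes the tip toward +y. Next I'll plan an arc to hover above the sleeve.

```bash
cat >> h.py <<'E'
def plan(P,yaws,s=None):
    "P: world xyz per row (m), yaws: world yaw per row; prints tool rows from the current pose (tool down)"
    T=pose(s or manip.sense())
    for i,(p,y) in enumerate(zip(P,yaws)):
        Tn=np.eye(4); Tn[:3,:3]=R.from_euler('xyz',[np.pi,0,y]).as_matrix(); Tn[:3,3]=p
        D=np.linalg.inv(T)@Tn; d=np.round(D[:3,3]*1e3,0); a=np.round(R.from_matrix(D[:3,:3]).as_rotvec(),3)
        print(i,d.tolist(),a.tolist())
        T2=np.eye(4);T2[:3,:3]=R.from_rotvec(a).as_matrix();T2[:3,3]=d/1e3;T=T@T2
E
python3 - <<'E'
from h import *
t=np.linspace(0,1,33)[1:]
r=.649+(.541-.649)*t; a=-1.15+(.359+1.15)*t
plan(np.c_[r*np.cos(a),r*np.sin(a),0.236+0*t],0.4208+(np.pi-.4208)*t)
for n,q in (('scene',(295,170)),('side',(259,258))): print(n,ray(n,q,.1))
E
```

```text
0 [30.0, -4.0, -1.0] [-0.002, -0.0, -0.085]
1 [31.0, -3.0, -0.0] [-0.0, -0.0, -0.085]
2 [30.0, -2.0, -0.0] [-0.0, -0.0, -0.085]
3 [30.0, -1.0, -0.0] [-0.0, -0.0, -0.085]
4 [31.0, 1.0, -0.0] [-0.0, -0.0, -0.085]
5 [29.0, 1.0, -0.0] [-0.0, -0.0, -0.085]
6 [30.0, 3.0, -0.0] [-0.0, -0.0, -0.085]
7 [29.0, 4.0, -0.0] [-0.0, -0.0, -0.085]
8 [29.0, 5.0, -0.0] [-0.0, -0.0, -0.085]
9 [29.0, 6.0, -0.0] [-0.0, -0.0, -0.085]
10 [29.0, 6.0, -0.0] [-0.0, -0.0, -0.085]
11 [27.0, 8.0, -0.0] [-0.0, -0.0, -0.085]
12 [28.0, 9.0, -0.0] [-0.0, -0.0, -0.085]
13 [27.0, 10.0, -0.0] [-0.0, -0.0, -0.085]
14 [26.0, 11.0, -0.0] [-0.0, -0.0, -0.085]
15 [26.0, 11.0, -0.0] [-0.0, -0.0, -0.085]
16 [25.0, 13.0, -0.0] [-0.0, -0.0, -0.085]
17 [25.0, 13.0, -0.0] [0.0, -0.0, -0.085]
18 [24.0, 15.0, -0.0] [0.0, -0.0, -0.085]
19 [23.0, 15.0, -0.0] [0.0, -0.0, -0.085]
20 [23.0, 15.0, -0.0] [0.0, -0.0, -0.085]
21 [21.0, 17.0, -0.0] [0.0, -0.0, -0.086]
22 [21.0, 17.0, -0.0] [0.0, -0.0, -0.085]
23 [21.0, 18.0, -0.0] [0.0, -0.0, -0.085]
24 [19.0, 19.0, -0.0] [0.0, -0.0, -0.085]
25 [19.0, 19.0, -0.0] [0.0, -0.0, -0.085]
26 [18.0, 19.0, -0.0] [0.0, -0.0, -0.085]
27 [17.0, 21.0, -0.0] [0.0, -0.0, -0.085]
28 [16.0, 20.0, -0.0] [0.0, -0.0, -0.085]
29 [15.0, 22.0, -0.0] [0.0, -0.0, -0.085]
30 [15.0, 21.0, -0.0] [0.0, -0.0, -0.085]
31 [13.0, 22.0, -0.0] [0.0, -0.0, -0.085]
scene [ 0.51033514 -0.16621108  0.1       ]
side [ 0.50921458 -0.15609928  0.1       ]
```

Call:
step_arm:
  deltas:
    - {"dp": [30, -4, -1], "angular": [-0.002, 0, -0.085]}
    - {"dp": [31, -3, 0], "angular": [0, 0, -0.085]}
    - {"dp": [30, -2, 0], "angular": [0, 0, -0.085]}
    - {"dp": [30, -1, 0], "angular": [0, 0, -0.085]}
    - {"dp": [31, 1, 0], "angular": [0, 0, -0.085]}
    - {"dp": [29, 1, 0], "angular": [0, 0, -0.085]}
    - {"dp": [30, 3, 0], "angular": [0, 0, -0.085]}
    - {"dp": [29, 4, 0], "angular": [0, 0, -0.085]}

```text
time_s: 0.77
tcp_pos: [0.4465, -0.4339, 0.236]
eef_rot: [3.141, 0.001, 1.105]
wrist_force: [0.4, 0.1, 0.5]
opening: 0.093
```

Call:
step_arm:
  deltas:
    - {"dp": [29, 5, 0], "angular": [0, 0, -0.085]}
    - {"dp": [29, 6, 0], "angular": [0, 0, -0.085]}
    - {"dp": [29, 6, 0], "angular": [0, 0, -0.085]}
    - {"dp": [27, 8, 0], "angular": [0, 0, -0.085]}
    - {"dp": [28, 9, 0], "angular": [0, 0, -0.085]}
    - {"dp": [27, 10, 0], "angular": [0, 0, -0.085]}
    - {"dp": [26, 11, 0], "angular": [0, 0, -0.085]}
    - {"dp": [26, 11, 0], "angular": [0, 0, -0.085]}

```text
time_s: 1.43
tcp_pos: [0.5493, -0.2284, 0.2358]
eef_rot: [-3.142, 0.001, 1.785]
wrist_force: [0.6, 0.1, 0.6]
opening: 0.0932
```

Call:
step_arm:
  deltas:
    - {"dp": [25, 13, 0], "angular": [0, 0, -0.085]}
    - {"dp": [25, 13, 0], "angular": [0, 0, -0.085]}
    - {"dp": [24, 15, 0], "angular": [0, 0, -0.085]}
    - {"dp": [23, 15, 0], "angular": [0, 0, -0.085]}
    - {"dp": [23, 15, 0], "angular": [0, 0, -0.085]}
    - {"dp": [21, 17, 0], "angular": [0, 0, -0.086]}
    - {"dp": [21, 17, 0], "angular": [0, 0, -0.085]}
    - {"dp": [21, 18, 0], "angular": [0, 0, -0.085]}

```text
time_s: 2.1
tcp_pos: [0.5677, -0.0098, 0.2354]
eef_rot: [-3.14, 0.001, 2.466]
wrist_force: [1.4, 0.2, 0.8]
opening: 0.0933
```

Call:
step_arm:
  deltas:
    - {"dp": [19, 19, 0], "angular": [0, 0, -0.085]}
    - {"dp": [19, 19, 0], "angular": [0, 0, -0.085]}
    - {"dp": [18, 19, 0], "angular": [0, 0, -0.085]}
    - {"dp": [17, 21, 0], "angular": [0, 0, -0.085]}
    - {"dp": [16, 20, 0], "angular": [0, 0, -0.085]}
    - {"dp": [15, 22, 0], "angular": [0, 0, -0.085]}
    - {"dp": [15, 21, 0], "angular": [0, 0, -0.085]}
    - {"dp": [13, 22, 0], "angular": [0, 0, -0.085]}

```text
time_s: 2.77
tcp_pos: [0.5062, 0.1902, 0.2351]
eef_rot: [-3.139, 0.0, -3.137]
wrist_force: [0.5, 0.7, 0.5]
opening: 0.0934
```

```bash
python3 - <<'E'
from h import *
s,im=snap('wrist','w1.png'); print(s['time_s'],s['tcp_pos'],s['eef_rot'],s['wrist_force'])
m=(im.max(2)<45).astype(np.uint8)
k,l,st,ce=cv2.connectedComponentsWithStats(m)
for i in range(1,k):
    if st[i,4]>200:
        p=np.argwhere(l==i)[:,::-1]; r=cv2.minAreaRect(p.astype(np.float32)); b=cv2.boxPoints(r)
        e=sorted(range(4),key=lambda j:np.hypot(*(b[j]-b[0])))
        print(st[i],r); print(ray('wrist',r[0],.107,s).round(4),ray('wrist',(b[0]+b[e[1]])/2,.107,s).round(4),ray('wrist',(b[e[2]]+b[e[3]])/2,.107,s).round(4))
E
```

```text
2.7667 [0.50619186 0.19020021 0.23509592] [-3.13943634e+00  8.34928473e-05 -3.13721685e+00] [0.52488987 0.67945496 0.50769746]
[   0  178  118  206 5957] ((51.2950553894043, 292.80218505859375), (215.6479949951172, 97.03897857666016), 51.927215576171875)
[ 0.6222 -0.0301  0.107 ] [ 0.5257 -0.077   0.107 ] [0.7388 0.0266 0.107 ]
[140 242  40  57 984] ((159.69436645507812, 270.0927429199219), (20.1212215423584, 65.61447143554688), 25.513870239257812)
[0.5937 0.0892 0.107 ] [0.6302 0.0707 0.107 ] [0.5596 0.1065 0.107 ]
[ 404  272  108   92 3433] ((452.8078918457031, 312.1510009765625), (67.50005340576172, 140.4470672607422), 48.74299240112305)
[0.6438 0.4059 0.107 ] [0.7076 0.3573 0.107 ] [0.5864 0.4496 0.107 ]
[350 276  22  21 294] ((360.4494934082031, 288.2191162109375), (21.19995880126953, 18.125965118408203), 57.9946174621582)
[0.6142 0.3017 0.107 ] [0.6033 0.2946 0.107 ] [0.6254 0.3089 0.107 ]
```

View pics/w1.png

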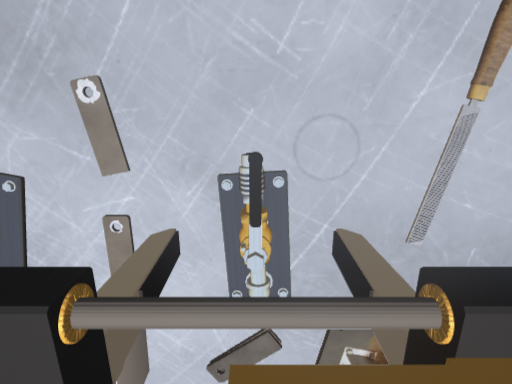

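The wrist view shows the sleeve running from (256,155) to (255,225), centred between the open fingers, with the grooved coupler below it at (250,165). I'll cast rays for the sleeve ends and the plate axis.

```bash
python3 - <<'E'
from h import *
s={'tcp_pos':[0.50619186,0.19020021,0.23509592],'eef_rot':[-3.1394,0,-3.1372]}
for q,z in (((256,152),.107),((255,226),.107),((257,260),.11),((226.5,185),.012),((278,182),.012),((237,296),.012),((283,293),.012)): print(q,ray('wrist',q,z,s).round(4))
E
```

```text
(256, 152) [0.4691 0.1895 0.107 ]
(255, 226) [0.5432 0.1889 0.107 ]
(257, 260) [0.5796 0.1911 0.11  ]
(226.5, 185) [0.5266 0.1517 0.012 ]
(278, 182) [0.5223 0.2178 0.012 ]
(237, 296) [0.6927 0.163  0.012 ]
(283, 293) [0.6873 0.2293 0.012 ]
```

Call:
step_arm:
  deltas:
    - {"dp": [0, 0, 18], "angular": [0, 0, 0]}
    - {"dp": [0, -1, 20], "angular": [0, 0, 0]}
    - {"dp": [0, 0, 20], "angular": [0, 0, 0]}
    - {"dp": [0, 0, 20], "angular": [0, 0, 0]}
    - {"dp": [0, 0, 20], "angular": [0, 0, 0]}
    - {"dp": [0, 0, 20], "angular": [0, 0, 0]}
    - {"dp": [0, 0, 14], "angular": [0, 0, 0]}
    - {"dp": [0, 0, 5], "angular": [0, 0, 0]}

```text
time_s: 3.48
tcp_pos: [0.5059, 0.1866, 0.096]
eef_rot: [-3.137, -0.003, 3.141]
wrist_force: [-0.1, -1.0, 0.5]
opening: 0.0932
```

Call:
step_arm:
  deltas:
    - {"dp": [0, 0, 0], "angular": [0, 0, 0]}
    - {"dp": [0, 0, 0], "angular": [0, 0, 0]}
    - {"dp": [0, 0, 0], "angular": [0, 0, 0]}
    - {"dp": [0, 0, 0], "angular": [0, 0, 0]}
    - {"dp": [0, 0, 0], "angular": [0, 0, 0]}
    - {"dp": [0, 0, 0], "angular": [0, 0, 0]}
    - {"dp": [0, 0, 0], "angular": [0, 0, 0]}
    - {"dp": [0, 0, 0], "angular": [0, 0, 0]}
  claw: 0
  grip_force: 15

```text
time_s: 4.15
tcp_pos: [0.5072, 0.1881, 0.0987]
eef_rot: [-3.14, 0.001, -3.141]
wrist_force: [-0.1, 0.2, 0.9]
opening: 0.0446
```

Fingers are still closing, so I'll wait for them.

Call:
step_arm:
  deltas:
    - {"dp": [0, 0, 0], "angular": [0, 0, 0]}
    - {"dp": [0, 0, 0], "angular": [0, 0, 0]}
    - {"dp": [0, 0, 0], "angular": [0, 0, 0]}
    - {"dp": [0, 0, 0], "angular": [0, 0, 0]}
    - {"dp": [0, 0, 0], "angular": [0, 0, 0]}
    - {"dp": [0, 0, 0], "angular": [0, 0, 0]}
    - {"dp": [0, 0, 0], "angular": [0, 0, 0]}
    - {"dp": [0, 0, 0], "angular": [0, 0, 0]}

```text
time_s: 4.82
tcp_pos: [0.5071, 0.1888, 0.0985]
eef_rot: [-3.141, 0.001, -3.141]
wrist_force: [0.5, 1.5, -1.7]
opening: 0.0116
```

Gripped: the opening of 11.6 mm matches the 12 mm sleeve. Now I'll turn it about the stem.

Call:
step_arm:
  deltas:
    - {"dp": [0, 5, 0], "angular": [0, 0, 0.0625]}
    - {"dp": [-0.2, 5, 0], "angular": [0, 0, 0.0625]}
    - {"dp": [-0.2, 5, 0], "angular": [0, 0, 0.0625]}
    - {"dp": [-0.2, 5, 0], "angular": [0, 0, 0.0625]}
    - {"dp": [-0.2, 5, 0], "angular": [0, 0, 0.0625]}
    - {"dp": [-0.2, 5, 0], "angular": [0, 0, 0.0625]}
    - {"dp": [-0.2, 5, 0], "angular": [0, 0, 0.0625]}
    - {"dp": [-0.2, 5, 0], "angular": [0, 0, 0.0625]}

```text
time_s: 5.48
tcp_pos: [0.516, 0.2257, 0.0985]
eef_rot: [-3.137, 0.001, 2.64]
wrist_force: [-1.4, -0.6, 1.5]
opening: 0.0118
```

Call:
step_arm:
  deltas:
    - {"dp": [-0.2, 5, 0], "angular": [0, 0, 0.0625]}
    - {"dp": [-0.2, 5, 0], "angular": [0, 0, 0.0625]}
    - {"dp": [-0.2, 5, 0], "angular": [0, 0, 0.0625]}
    - {"dp": [-0.2, 5, 0], "angular": [0, 0, 0.0625]}
    - {"dp": [-0.2, 5, 0], "angular": [0, 0, 0.0625]}
    - {"dp": [-0.2, 5, 0], "angular": [0, 0, 0.0625]}
    - {"dp": [-0.2, 5, 0], "angular": [0, 0, 0.0625]}
    - {"dp": [-0.2, 5, 0], "angular": [0, 0, 0.0625]}

```text
time_s: 6.15
tcp_pos: [0.5426, 0.2549, 0.0985]
eef_rot: [-3.137, 0.002, 2.14]
wrist_force: [-2.4, -0.7, 3.2]
opening: 0.0117
```

Call:
step_arm:
  deltas:
    - {"dp": [-0.2, 5, 0], "angular": [0, 0, 0.0625]}
    - {"dp": [-0.2, 5, 0], "angular": [0, 0, 0.0625]}
    - {"dp": [-0.2, 5, 0], "angular": [0, 0, 0.0625]}
    - {"dp": [-0.2, 5, 0], "angular": [0, 0, 0.0625]}
    - {"dp": [-0.2, 5, 0], "angular": [0, 0, 0.0625]}
    - {"dp": [-0.2, 5, 0], "angular": [0, 0, 0.0625]}
    - {"dp": [0, 2, 0], "angular": [0, 0, 0.025]}
    - {"dp": [0, 0, 0], "angular": [0, 0, 0]}

```text
time_s: 6.82
tcp_pos: [0.5725, 0.2665, 0.0985]
eef_rot: [-3.139, 0.002, 1.742]
wrist_force: [-4.3, -0.6, 4.2]
opening: 0.012
```

Call:
step_arm:
  deltas:
    - {"dp": [0, 1, 0], "angular": [0, 0, 0.0125]}
    - {"dp": [0, 1, 0], "angular": [0, 0, 0.0125]}
    - {"dp": [0, 1, 0], "angular": [0, 0, 0.0125]}
    - {"dp": [0, 1, 0], "angular": [0, 0, 0.0125]}
    - {"dp": [0, 1, 0], "angular": [0, 0, 0.0125]}
    - {"dp": [0, 1, 0], "angular": [0, 0, 0.0125]}
    - {"dp": [0, 1, 0], "angular": [0, 0, 0.0125]}
    - {"dp": [0, 1, 0], "angular": [0, 0, 0.0125]}

```text
time_s: 7.48
tcp_pos: [0.58, 0.2675, 0.0985]
eef_rot: [-3.138, 0.002, 1.642]
wrist_force: [-6.3, -0.7, 3.9]
opening: 0.0121
```

Call:
step_arm:
  deltas:
    - {"dp": [0, 1, 0], "angular": [0, 0, 0.0125]}
    - {"dp": [0, 1, 0], "angular": [0, 0, 0.0125]}
    - {"dp": [0, 1, 0], "angular": [0, 0, 0]}
    - {"dp": [0, 0, 0], "angular": [0, 0, 0]}
    - {"dp": [0, 0, 0], "angular": [0, 0, 0]}
    - {"dp": [0, 0, 0], "angular": [0, 0, 0]}
    - {"dp": [0, 0, 0], "angular": [0, 0, 0]}
    - {"dp": [0, 0, 0], "angular": [0, 0, 0]}

```text
time_s: 8.15
tcp_pos: [0.5804, 0.2674, 0.0984]
eef_rot: [-3.133, 0.004, 1.62]
wrist_force: [-9.7, -1.7, 7.3]
opening: 0.0115
```

The TCP stopped at x=0.5804 although I commanded about 0.583, and the force is rising, which fits the predicted stop. I'll press a little more to confirm.

Call:
step_arm:
  deltas:
    - {"dp": [0, 1, 0], "angular": [0, 0, 0]}
    - {"dp": [0, 1, 0], "angular": [0, 0, 0]}
    - {"dp": [0, 1, 0], "angular": [0, 0, 0]}
    - {"dp": [0, 1, 0], "angular": [0, 0, 0]}
    - {"dp": [0, 0, 0], "angular": [0, 0, 0]}
    - {"dp": [0, 0, 0], "angular": [0, 0, 0]}
    - {"dp": [0, 0, 0], "angular": [0, 0, 0]}
    - {"dp": [0, 0, 0], "angular": [0, 0, 0]}

```text
time_s: 8.82
tcp_pos: [0.5805, 0.2674, 0.0982]
eef_rot: [-3.125, 0.006, 1.621]
wrist_force: [-16.4, -2.7, 12.4]
opening: 0.0121
```

Hard stop confirmed: no movement while the force rose to 16 N. I'll relax, open and lift away.

Call:
step_arm:
  deltas:
    - {"dp": [0, -1, 0], "angular": [0, 0, 0]}
    - {"dp": [0, -1, 0], "angular": [0, 0, 0]}
    - {"dp": [0, -1, 0], "angular": [0, 0, 0]}
    - {"dp": [0, -1, 0], "angular": [0, 0, 0]}
    - {"dp": [0, 0, 0], "angular": [0, 0, 0]}
    - {"dp": [0, 0, 0], "angular": [0, 0, 0]}
    - {"dp": [0, 0, 0], "angular": [0, 0, 0]}
    - {"dp": [0, 0, 0], "angular": [0, 0, 0]}

```text
time_s: 9.48
tcp_pos: [0.5804, 0.2674, 0.0983]
eef_rot: [-3.133, 0.004, 1.62]
wrist_force: [-9.6, -2.1, 8.1]
opening: 0.0124
```

Call:
step_arm:
  deltas:
    - {"dp": [0, 0, 0], "angular": [0, 0, 0]}
    - {"dp": [0, 0, 0], "angular": [0, 0, 0]}
    - {"dp": [0, 0, 0], "angular": [0, 0, 0]}
    - {"dp": [0, 0, 0], "angular": [0, 0, 0]}
    - {"dp": [0, 0, 0], "angular": [0, 0, 0]}
    - {"dp": [0, 0, 0], "angular": [0, 0, 0]}
    - {"dp": [0, 0, 0], "angular": [0, 0, 0]}
    - {"dp": [0, 0, 0], "angular": [0, 0, 0]}
  claw: 0.8

```text
time_s: 10.15
tcp_pos: [0.5852, 0.2676, 0.0984]
eef_rot: [3.14, 0.002, 1.617]
wrist_force: [-0.1, -1.0, -1.1]
opening: 0.0608
```

Call:
step_arm:
  deltas:
    - {"dp": [0, 0, 0], "angular": [0, 0, 0]}
    - {"dp": [0, 0, -5], "angular": [0, 0, 0]}
    - {"dp": [0, 0, -20], "angular": [0, 0, 0]}
    - {"dp": [0, 0, -25], "angular": [0, 0, 0]}
    - {"dp": [0, 0, -30], "angular": [0, 0, 0]}
    - {"dp": [0, 0, -30], "angular": [0, 0, 0]}
    - {"dp": [0, 0, -20], "angular": [0, 0, 0]}
    - {"dp": [0, 0, 0], "angular": [0, 0, 0]}

```text
time_s: 10.82
tcp_pos: [0.5874, 0.2696, 0.2346]
eef_rot: [3.13, -0.003, 1.617]
wrist_force: [-0.0, -0.5, 0.7]
opening: 0.0743
```

```bash
python3 - <<'E'
from h import *
s,w=snap('wrist','w2.png'); _,a=snap('side','side2.png'); snap('scene','scene2.png')
print(s['time_s'],s['tcp_pos'],s['eef_rot'],s['wrist_force'],s['opening'])
cv2.imwrite('pics/chk.png',np.hstack([cv2.resize(w,(400,300)),cv2.resize(a[130:330,200:400],(300,300))])[:,:,::-1])
E
```

```text
10.8167 [0.58735608 0.26962758 0.23456507] [ 3.13045433 -0.00319331  1.61672469] [-0.03056345 -0.48135022  0.67917695] 0.07433474493390922
```

View pics/chk.png

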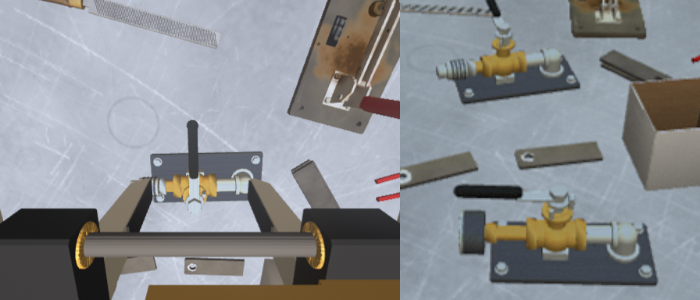

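The wrist view shows the lever square across the pipe (sleeve about (193,122)–(194,180)) and free of the open fingers. In the side view the gauge lever still lies along its pipe. One numerical check of the angle remains.

```bash
python3 - <<'E'
from h import *
s=manip.sense(); im=cv2.imread('pics/w2.png'); m=(im.max(2)<45).astype(np.uint8); m[:140]=0;m[240:]=0;m[:,:225]=0;m[:,275:]=0
k,l,st,ce=cv2.connectedComponentsWithStats(m); i=1+st[1:,4].argmax(); p=np.argwhere(l==i)[:,::-1]
v=p[:,1]; q=[[p[v==r][:,0].mean(),r] for r in (v.min()+8,v.max()-8)]
a,b=[ray('wrist',x,.107,s) for x in q]; d=a-b
print(st[i],a,b,'lever deg',np.degrees(np.arctan2(d[1],d[0])),'mid',(a+b)/2)
for n,bx in (('scene0',0),('scene2',0)):
    g=cv2.imread(f'pics/{n}.png')[150:215,230:320]; mm=(g.max(2)<45); print(n,mm.sum(),np.argwhere(mm).mean(0))
print('angle at stop from stem', np.degrees(np.arctan2(.2674-.1895,.5804-.586)))
E
```

```text
Traceback (most recent call last):
ValueError: attempt to get argmax of an empty sequence
```

```bash
python3 - <<'E'
from h import *
s=manip.sense(); im=cv2.imread('pics/w2.png'); m=(im.max(2)<75).astype(np.uint8); m[:140]=0;m[192:]=0;m[:,:235]=0;m[:,262:]=0
p=np.argwhere(m)[:,::-1]; v=p[:,1]; print(len(p),v.min(),v.max(),im[170,230:266].max(1))
q=[[p[v==r][:,0].mean(),r] for r in (v.min()+6,v.max())]
a,b=[ray('wrist',x,.107,s) for x in q]; d=a-b
print(a,b,'lever deg',np.degrees(np.arctan2(d[1],d[0])))
for n in ('scene0','scene2'):
    g=cv2.imread(f'pics/{n}.png')[150:215,230:320]; mm=(g.max(2)<45); print(n,mm.sum(),np.argwhere(mm).mean(0))
E
```

```text
415 154 191 [206 207 208 209 208 205 203 202 203 203 111  69  71  71  72  72  72  73
  71  71  70  68  84 184 200 198 198 199 199 200 201 205 209 204 201 200]
[0.57438063 0.29746626 0.107     ] [0.57641274 0.26811096 0.107     ] lever deg 93.95995935127935
scene0 47 [22.9787234  64.21276596]
scene2 37 [23.21621622 64.54054054]
```

The lever is at 94.0° and the pipe axis at 183.9°, so it stands 90° from open. The gauge lever hasn't moved. Handing the job in.

```bash
python3 -c "
from bench import manip
print(manip.job_done(), manip.sense()['time_s'])"
```

```text
the job is handed in; nothing more can be done
the job is handed in; nothing more can be done
```

The ball valve on the quick-coupler take-off is shut. I gripped its lever, turned it clockwise about the stem to its hard stop, let go, lifted clear and handed the job in at about 11 s.

- **At the stop:** pressing further gave no movement while the force rose to about 16 N, the highest I read at the wrist.
- **After release:** the wrist image puts the lever at 94.0° and the pipe axis at about 183.9°, so it stands square across the pipe within about 1–2°.
- **Other take-off:** the gauge lever looks unmoved; in the scene view the centre of its black sleeve shifted by less than 0.5 px.
- **Robot:** it is touching nothing. The fingers were about 74 mm open, the TCP about 235 mm above the table, and the wrist force about zero.
- **Failed check:** my first angle script found no sleeve pixels because its darkness threshold was too strict. The 94.0° comes from a second run with a looser threshold.

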